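Hang a freshly painted mask on the drying hook

TASK

The half mask on its painting stick is still wet: lift it out of the wooden block by the bare top of the stick and hang it by its wire loop in the bowl of the drying stand's hook. Before you let go, tug it down gently, with about the pull of a full mug, to be sure the hook holds it; then leave it hanging still. Nothing may touch the painted mask, do not wrench the loop, and leave the other things on the table as they are.

Things in the scene. Friction and masses are not known exactly. Their poses are not given: they have to be found in the camera images.
- mask_stick: pine painting stick, 34 mm wide (y), 14 mm thick (x), 190 mm long (z), which carries mask and loop; 0.2 to 0.3 kg in all. Origin: centre of its foot; z along it to the loop, the mask is on its -x side. The foot starts 40 mm deep in the block's slot with 1 mm play all round, so it may lean a few degrees. Its side faces (y) are bare: grip them within the top 30 mm
- grip (a point): point on the stick's centre line 10 mm below its top end, the place to grip across the 34 mm width; axes as the stick's
- loop (a point): centre of the round steel wire loop on top of the stick: 26 mm clear inside, 3 mm wire. It stands in the stick's y-z plane, 8.5 mm towards -x from the stick's centre line and 23 mm above the point grip; a rod passes through it along x. Held by two small staples, which bear 16 N between stick and hook, no more
- mask: white half mask with blue rim, wet: 164 mm wide (y), from 57 to 144 mm above the stick's foot, standing out up to 55 mm from the stick's centre line towards -x; fixed to the stick. Origin and axes as the stick's
- block: dark wooden block 100 (x) x 130 (y) x 50 mm high, fixed, with the slot in the middle of its top. Origin: centre of its underside, on the table
- stand: drying stand, fixed: steel base plate 150 x 170 x 12 mm, a post 12 mm thick at x = +110 mm, and on it a clamped arm with a J-hook that points to -x. Origin: on the table straight below the hook's seat; yaw follows the arm. The arm is clamped a little higher or lower each time and its height is not reported: the rod's centre at the seat is 259 to 277 mm above the table
- post_top (a point): top end of the stand's post, 310 mm above the table, 110 mm behind the hook's seat; axes as the stand's. Hook: 5 mm round steel rod in the plane y = 0. Its seat, the bottom of the bowl, is flat from x = -6 to +7 mm from the stand's origin; the rod climbs 8 mm to the open tip at x = -15 mm and 8 mm at x = +17 mm to the arm, level from there to the clamp. It does not give when pulled
- jar: closed clear glass jar with white lid, 68 mm across, 85 mm tall, standing between block and stand. Origin: centre of its underside
- nozzle_cap: blue pointed plastic cap, 26 mm across, 46 mm tall, standing on the table. Origin: centre of its underside
- brush: flat paint brush lying on the table, 190 mm long. Origin: the middle of its length, on the table
Mind the look-alikes: they are no part of the job. There is more than one size of the mask_stick; the job needs the smaller.

How it is judged:
By the outcome, as a careful person would: the job done as asked, in the order asked, and still so for the second after the job is handed in, with the robot touching nothing.
It also fails if it takes over 67 s, if anything falls off the work surface, if the arm or the gripper's body presses on something with over 40 N, if the wrist force passes 120 N, or if a joint passes its speed limit or range.

ROBOT

A 7-joint arm with a two-finger parallel gripper is mounted at the origin on the work surface. World frame = base frame: x ahead of the robot, y to its left, z up, the work surface at z = 0. Lengths are in m, angles in rad, forces in N, time in s.
With the tool pointing down it reaches from about 0.425 to 0.925 m from the base axis. Payload 6.8 kg.
Tool frame: the origin (TCP) lies at the very end of the fingers, on their centre line; the grasp point (between the pads) lies 19 mm behind it; z points along the fingers, y is the line along which they close (so a half turn about z gives the same grasp; the last joint's range is limited). The gripper opens to 85 mm and grips with 20 to 120 N. Pads are 22 mm wide; open, the fingers measure 114 mm over their backs; the gripper's body (76 mm by 85 mm) begins 54 mm behind the grasp point. The pads swing forward as they close: fully open they stand 13 mm farther back than shut.
Start: joints at [-1.221, 0.477, 0.022, 1.555, -0.011, 1.109, -0.083], TCP at [0.298, 0.606, 0.231] pointing down, gripper open.
Joint ranges: [-2.96, 2.96], [-0.34, 2.1], [-1.41, 1.46], [0.24, 2.44], [-1.37, 4.51], [0.17, 1.92], [-2.96, 2.96]. Speed limits (rad/s): [2.39, 2.39, 3.14, 3.14, 3.14, 3.14, 3.14].

INTERFACE

Orientations are given as a unit quaternion [w, x, y, z].
In Python, from station import get_obs, read_camera, hand_in gives the robot as it stands.
- The arm moves only by the tool arm_command, never from a script. Its argument "commands" is one flat list of numbers, 7 for each row, row after row: the shift along the tool's x, y, z in m, then the turn, a rotation vector about the tool's x, y, z in degrees, then the opening, from 0 (shut) to 1 (fully open). In form: [tx, ty, tz, rx, ry, rz, fingers, tx, ty, tz, rx, ry, rz, fingers, ...]. A call has 1 to 8 rows; each row is the pose to reach, as a shift and turn from the pose commanded when the call began, along the tool's axes at that moment; what a row does not reach only later rows make up. A row lasts 1/10 s, in which the tool goes at most 50 mm and 8.59 degrees, less where a joint would pass 70% of its speed; a pose out of reach is approached as far as the arm can. A call with a gripper value outside its range is refused whole. The fingers move at their own pace and stop on an object; "force" is the grip in N (left out, the last holds). Time passes only in rows, so rows that repeat a pose let the fingers close. It gives the time, the measured TCP pose, the force, the opening and the grip force at its end, in the units of the state.
- get_obs(): the state, without advancing time (a new reading comes with each control period).
- read_camera(name): name is "side" or "top" or "wrist"; returns a dict with "img" (420x560x3 uint8, red, green, blue), "camera_matrix" (3x3 intrinsics, pixels), "pose" (4x4, takes a point from camera to world coordinates). Camera axes: x right, y down, z forward; pixel columns grow to the right and rows downward; lengths in m; the calibration is good to about 2 mm. A picture is of the moment at which its call begins. There is no depth.
- hand_in(): hands the job in; it is judged then, once.
The state is a dict: "t": time; "q": joint angles; "joint_vel": joint speeds; "joint_torque": joint torques, N m; "eef_pos": TCP position; "tool_rot": TCP orientation; "contact_force": force on the tool from outside, world axes, zero at the start; "torque": the same for the moment, N m; "gripper_width": opening from 0.0 (shut) to 1.0 (fully open); "grasp_force": force on a finger pad.
Only numpy, scipy, OpenCV 4.12 (cv2) and the standard library are available. Lean on these libraries where they do the work, as an engineer would, in place of code of your own. Each camera call takes 0.05 s, during which the arm holds its last target. There are 200 camera calls.

## Working session

There is one attempt and no reset: what is moved stays moved. The work goes in short steps, Python scripts to look and compute and a tool call to move; the robot and the scene stay as the last step left them, time stands still between calls to the robot, and variables do not carry over. Pictures are saved under pics/ and viewed, at most 10 in all, crops included, and the job is handed in when it is done.

Besides the shell and the picture viewer there is one more tool, called as a command line: name --argument value ..., lists and objects as JSON in quotes. arm_command: Moves the arm, as the interface text tells. Its arguments: {"type":"object","properties":{"commands":{"type":"array","items":{"type":"number"}},"force":{"type":"number"}},"required":["commands"]}

```bash
mkdir -p pics; cat > h.py <<'E'
import numpy as np,cv2
from station import get_obs,read_camera
from scipy.spatial.transform import Rotation as R
def snap(n,f):
    c=read_camera(n); cv2.imwrite('pics/'+f,c['img'][:,:,::-1]); np.savez('pics/'+f+'.npz',**c); return c
def ray(c,u,v):
    K=c['camera_matrix'];P=c['pose'];d=P[:3,:3]@np.linalg.solve(K,[u,v,1.]);return P[:3,3],d/np.linalg.norm(d)
def onz(c,u,v,z):
    o,d=ray(c,u,v);return o+d*(z-o[2])/d[2]
def tri(L):
    A=0;b=0
    for c,u,v in L:
        o,d=ray(c,u,v);M=np.eye(3)-np.outer(d,d);A=A+M;b=b+M@o
    p=np.linalg.solve(A,b); return p,[float(np.linalg.norm((np.eye(3)-np.outer(d,d))@(p-o))) for o,d in [ray(*l) for l in L]]
def proj(c,p):
    P=c['pose'];q=c['camera_matrix']@(P[:3,:3].T@(np.array(p)-P[:3,3]));return q[:2]/q[2]
def load(f): return dict(np.load('pics/'+f+'.npz'))
def Rt(o=None):
    o=o or get_obs(); w,x,y,z=o['tool_rot'];return R.from_quat([x,y,z,w])
E
python3 - <<'E'
from h import *
for n in ['side','top']:
    c=snap(n,n+'0.png');print(n,c['pose'].round(3).tolist(),c['camera_matrix'].round(0).tolist())
o=get_obs();print(o); print(Rt(o).as_matrix().round(3))
a=cv2.imread('pics/side0.png');b=cv2.imread('pics/top0.png')
E
```

```text
side [[0.998, -0.034, 0.061, 0.345], [-0.069, -0.618, 0.783, -1.056], [0.011, -0.785, -0.619, 1.092], [0.0, 0.0, 0.0, 1.0]] [[523.0, 0.0, 273.0], [0.0, 523.0, 209.0], [0.0, 0.0, 1.0]]
top [[0.021, -0.991, 0.136, 0.247], [-1.0, -0.023, -0.009, 0.074], [0.012, -0.135, -0.991, 1.469], [0.0, 0.0, 0.0, 1.0]] [[528.0, 0.0, 280.0], [0.0, 528.0, 212.0], [0.0, 0.0, 1.0]]
{'t': 0.1, 'q': array([-1.22109342,  0.47772516,  0.0223454 ,  1.55635698, -0.01153564,
        1.10930804, -0.08310981]), 'joint_vel': array([-0.00025295, -0.00126937,  0.00124445, -0.00247597,  0.00049989,
        0.00049341, -0.0011233 ]), 'joint_torque': array([ 3.47593923e-03, -5.97760928e+01,  1.61302663e+00, -2.81954312e+01,
        1.27623189e-02,  5.05189309e-03,  8.63360924e-06]), 'eef_pos': array([0.29809877, 0.60500535, 0.23041595]), 'tool_rot': array([-1.44710665e-04,  2.26911666e-01,  9.73914985e-01, -8.22320995e-04]), 'contact_force': array([ 1.24067609, -0.3960236 ,  0.2857935 ]), 'torque': array([ 0.04702066, -0.00043618,  0.01707637]), 'grasp_force': 0.0, 'gripper_width': 0.9997686080343876}
[[-0.897  0.442 -0.001]
 [ 0.442  0.897 -0.002]
 [-0.    -0.002 -1.   ]]
```

View pics/side0.png

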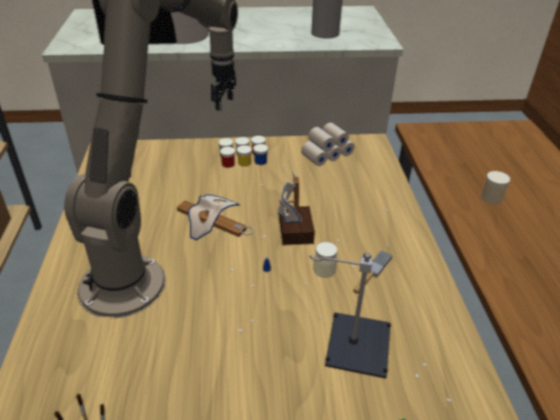

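View pics/top0.png

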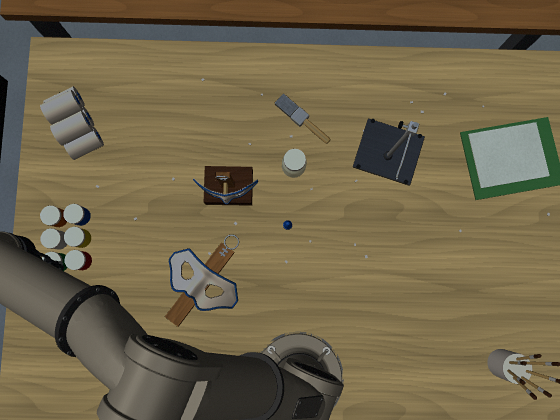

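The stick to use stands in the block: top (226,185), side (295,205). The larger one lies on the table at top (205,280). The stand's post top is at side (366,258) and top (413,127), with the arm pointing towards -x. I'll zoom in for details.

```bash
python3 - <<'E'
import cv2,numpy as np
a=cv2.imread('pics/side0.png');b=cv2.imread('pics/top0.png')
r=lambda i,s:cv2.resize(i,None,fx=s,fy=s,interpolation=cv2.INTER_CUBIC)
C=np.zeros((600,800,3),np.uint8)
C[:300,:300]=r(a[170:230,270:330],5); C[:300,300:800]=r(a[240:300,300:400],5)
C[300:600,:400]=r(b[150:210,190:270],5); C[300:,400:]=r(b[115:190,340:440],4)
cv2.imwrite('pics/z1.png',C)
E
```

```text
(no output)
```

View pics/z1.png

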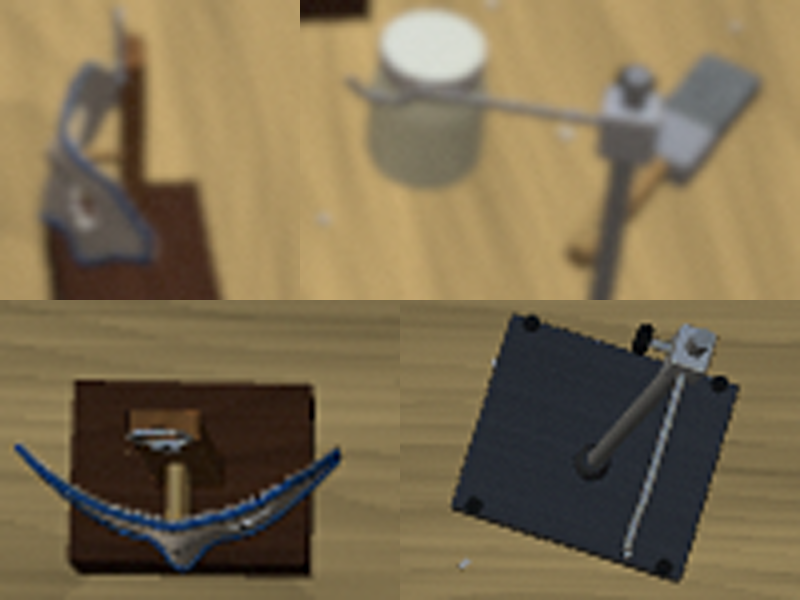

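The zoom gives stick top at side (296.6,178.4) and top (222.6,174.4). The hook tip is at side (309.6,256) and top (397,178.2). The post top is at side (367.2,255) and top (414.2,126.8).

```bash
python3 - <<'E'
from h import *
s=load('side0.png');t=load('top0.png')
for n,a,b in [('sticktop',(296.6,178.4),(222.6,174.2)),('tip',(309.6,256),(397,178.2)),('post',(367.2,255),(414.2,126.8))]:
    p,e=tri([(s,*a),(t,*b)]);print(n,p.round(4),np.round(e,4))
L=[onz(t,190+x/5,150+(y-300)/5,.05)for x,y in[(75,382),(313,384),(310,576),(70,572)]];print('block',np.round(L,4),np.mean(L,0).round(4))
print('stick top edge',[onz(t,190+x/5,150+(y-300)/5,.2).round(4) for x,y in[(128,411),(200,411)]])
print('jar',onz(t,294.5,161,.085),'base',[onz(t,340+x/4,115+(y-300)/4,.012).round(4) for x,y in[(512,315),(740,385),(680,580),(453,508)]])
print('mask ends',[onz(t,190+x/5,150+(y-300)/5,.14).round(4) for x,y in[(17,448),(340,455)]], 'foot',onz(t,340+592/4,115+165/4,.012))
E
```

```text
sticktop [0.511  0.2027 0.206 ] [0.0007 0.0007]
tip [ 0.4953 -0.2056  0.279 ] [0.0001 0.0001]
post [ 0.613  -0.2398  0.3068] [0.0032 0.0032]
block [[0.5635 0.2674 0.05  ]
 [0.5655 0.1371 0.05  ]
 [0.459  0.1358 0.05  ]
 [0.4582 0.2659 0.05  ]] [0.5116 0.2016 0.05  ]
stick top edge [array([0.5161, 0.2205, 0.2   ]), array([0.517 , 0.1854, 0.2   ])]
jar [0.57619118 0.02382049 0.085     ] base [array([ 0.7294, -0.4739,  0.012 ]), array([ 0.6818, -0.636 ,  0.012 ]), array([ 0.5391, -0.5876,  0.012 ]), array([ 0.5871, -0.4282,  0.012 ])]
mask ends [array([0.5082, 0.2834, 0.14  ]), array([0.5085, 0.1183, 0.14  ])] foot [ 0.62062644 -0.52795085  0.012     ]
```

arm_command --commands '[0,0,-0.05,0,0,0,1,-0.05,-0.035,-0.08,0,0,-4,1,-0.37,-0.267,-0.1,0,0,-26.2,1,-0.37,-0.267,-0.1,0,0,-26.2,1,-0.37,-0.267,-0.1,0,0,-26.2,1,-0.37,-0.267,-0.1,0,0,-26.2,1,-0.37,-0.267,-0.1,0,0,-26.2,1,-0.37,-0.267,-0.1,0,0,-26.2,1]'

```text
t: 0.9
eef_pos: [0.4603, 0.2994, 0.3236]
tool_rot: [-0.0, 0.0, 1.0, -0.0]
contact_force: [0.8, -0.1, 0.2]
gripper_width: 0.999
grasp_force: 0.0
```

```bash
cat > go.py <<'E'
import sys
from h import *
# go.py x y z yaw(deg of closing axis from world y; tool down)
x,y,z,yaw=map(float,sys.argv[1:5]);o=get_obs();r=Rt(o)
a=np.radians(yaw);Y=np.array([-np.sin(a),np.cos(a),0]);Z=np.array([0,0,-1.]);T=R.from_matrix(np.c_[np.cross(Y,Z),Y,Z])
print('t',o['t'],'pos',o['eef_pos'].round(4),'F',o['contact_force'].round(2),'w',o['gripper_width'])
print('shift',r.inv().apply(np.array([x,y,z])-o['eef_pos']).round(4),'rot',np.degrees((r.inv()*T).as_rotvec()).round(2))
E
python3 go.py .511 .203 .33 1
```

```text
t 0.9 pos [0.4603 0.2994 0.3236] F [ 0.75 -0.08  0.18] w 0.9988203088410751
shift [-0.0508 -0.0964 -0.0064] rot [-0.01 -0.02 -1.03]
```

```bash
python3 -c "
from h import *
c=snap('wrist','w0.png');print(c['pose'].round(3))"
```

```text
[[ 0.001  0.957  0.289  0.386]
 [ 1.    -0.001 -0.001  0.299]
 [-0.     0.289 -0.957  0.467]
 [ 0.     0.     0.     1.   ]]
```

arm_command --commands '[-0.05,-0.096,-0.006,0,0,0,1,-0.05,-0.096,-0.006,0,0,0,1,-0.05,-0.096,-0.006,0,0,0,1,-0.05,-0.096,-0.006,0,0,0,1]'

```text
t: 1.35
eef_pos: [0.5105, 0.2034, 0.3296]
tool_rot: [-0.0, 0.003, 1.0, -0.0]
contact_force: [0.3, 0.8, 0.9]
gripper_width: 0.999
grasp_force: 0.0
```

```bash
python3 -c "
from h import *
c=snap('wrist','w1.png');print(c['pose'].round(3))
a,b=cv2.imread('pics/w0.png'),cv2.imread('pics/w1.png')
f=lambda i:cv2.resize(i,(400,300))
C=np.zeros((600,800,3),np.uint8);C[:300,:400]=f(a);C[:300,400:]=f(b)
p=proj(c,[.511,.203,.2]);print(p)
x=int(np.clip(p[0],100,460));y=int(np.clip(p[1],75,345));C[300:]=cv2.resize(b[y-75:y+75,x-100:x+100],(800,600))[:300] if 0 else cv2.resize(b[y-38:y+37,x-100:x+100],(800,300),interpolation=cv2.INTER_CUBIC)
print(x,y)
cv2.imwrite('pics/w01.png',C)
o=get_obs();print(o['eef_pos'])"
```

```text
[[ 0.006  0.957  0.289  0.436]
 [ 1.    -0.005 -0.002  0.204]
 [-0.001  0.289 -0.957  0.473]
 [ 0.     0.     0.     1.   ]]
[285.46016562 205.77699412]
285 205
[0.50954578 0.20569347 0.32937993]
```

View pics/w01.png

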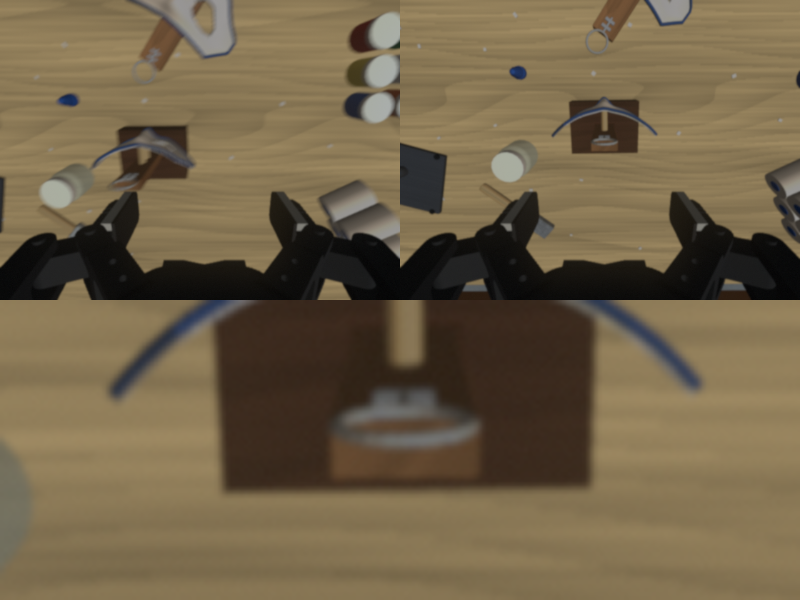

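Right panel: the stick's top face has its far edge at about wrist pixels (267.8,211.5)–(304.8,211.5), and the loop is at (286,198). The mask opens towards the camera. I'll combine these with the top view.

```bash
python3 - <<'E'
from h import *
w=load('w1.png');t=load('top0.png');s=load('side0.png')
e=[(w,267.75,211.5),(w,304.75,211.5)]; top=[(t,190+200/5,150+111/5),(t,190+128/5,150+111/5)]
for z in(.195,.2,.205):
    a,b=[onz(*q,z) for q in e];print(z,a.round(4),b.round(4),np.linalg.norm(a-b))
for q,r in zip(e,top): print(tri([q,r]))
print('loop wrist',onz(w,286.25,198.25,.213), 'mask tips',[onz(w,185+x/4,167+(y-300)/4,.14) for x,y in [(115,392),(697,385)]])
E
```

```text
0.195 [0.5178 0.1866 0.195 ] [0.518  0.2208 0.195 ] 0.03418571036492855
0.2 [0.5163 0.1869 0.2   ] [0.5165 0.2205 0.2   ] 0.03356980858349779
0.205 [0.5148 0.1872 0.205 ] [0.515  0.2202 0.205 ] 0.032953906802067015
(array([0.51914235, 0.18626181, 0.19007876]), [6.296614367683882e-05, 6.296614367685196e-05])
(array([0.51546787, 0.2202096 , 0.20331066]), [6.599768994807704e-05, 6.599768994817997e-05])
loop wrist [0.50078826 0.20374348 0.213     ] mask tips [array([0.50925143, 0.12517221, 0.14      ]), array([0.5082165 , 0.28285757, 0.14      ])]
```

```bash
python3 go.py .511 .203 .175 0.5
```

```text
t 1.4 pos [0.5095 0.2057 0.3294] F [-0.32  0.66 -0.11] w 0.999094566520625
shift [-0.0016 -0.0027  0.1544] rot [ 0.01 -0.04 -0.59]
```

arm_command --commands '[-0.001,-0.002,0.04,0,0,-0.5,1,-0.001,-0.002,0.08,0,0,-0.5,1,-0.001,-0.002,0.12,0,0,-0.5,1,-0.001,-0.002,0.145,0,0,-0.5,1,-0.001,-0.002,0.158,0,0,-0.5,1,-0.001,-0.002,0.159,0,0,-0.5,1,-0.001,-0.002,0.159,0,0,-0.5,1]'

```text
t: 2.1
eef_pos: [0.511, 0.2048, 0.1715]
tool_rot: [0.0, -0.005, 1.0, 0.0]
contact_force: [0.6, -0.5, 0.9]
gripper_width: 1.0
grasp_force: 0.0
```

```bash
python3 -c "
from h import *
c=snap('wrist','w2.png');print(c['pose'].round(3))
b=c['img'][:,:,::-1]
C=cv2.resize(b,(784,588));cv2.imwrite('pics/w2v.png',C)
o=get_obs();print(o['eef_pos'],Rt(o).as_matrix().round(3).tolist())"
```

```text
[[-0.009  0.957  0.29   0.437]
 [ 1.     0.008  0.003  0.204]
 [ 0.001  0.29  -0.957  0.314]
 [ 0.     0.     0.     1.   ]]
[0.51146981 0.20464572 0.1720225 ] [[-1.0, -0.009, 0.002], [-0.009, 1.0, 0.001], [-0.002, 0.001, -1.0]]
```

View pics/w2v.png

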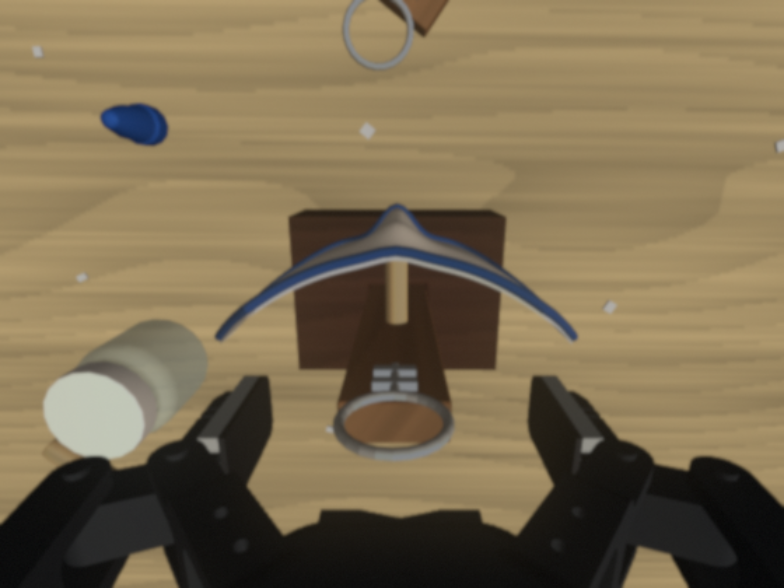

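The stick and loop sit between the open fingers, centred at pixel 395 against the fingers' 400, and the mask is clear. Closing now.

arm_command --commands '[0,-0.001,0.001,0,0,0,0.6,0,-0.001,0.001,0,0,0,0.3,0,-0.001,0.001,0,0,0,0.3,0,-0.001,0.001,0,0,0,0.2,0,-0.001,0.001,0,0,0,0.2,0,-0.001,0.001,0,0,0,0.2,0,-0.001,0.001,0,0,0,0.2,0,-0.001,0.001,0,0,0,0.2]' --force 50

```text
t: 2.95
eef_pos: [0.5113, 0.2027, 0.1703]
tool_rot: [0.001, -0.004, 1.0, 0.0]
contact_force: [-1.0, 0.5, 5.7]
gripper_width: 0.383
grasp_force: 49.8
```

arm_command --commands '[0,0,-0.01,0,0,0,0.2,0,0,-0.02,0,0,0,0.2,0,0,-0.03,0,0,0,0.2,0,0,-0.04,0,0,0,0.2,0,0,-0.06,0,0,0,0.2,0,0,-0.09,0,0,0,0.2,0,0,-0.12,0,0,0,0.2,0,0,-0.12,0,0,0,0.2]'

```text
t: 3.75
eef_pos: [0.5129, 0.2035, 0.2946]
tool_rot: [0.003, -0.004, 1.0, 0.002]
contact_force: [0.1, 0.1, -2.6]
gripper_width: 0.385
grasp_force: 50.4
```

```bash
python3 - <<'E'
from h import *
w=snap('wrist','w3.png');s=snap('side','s3.png');o=get_obs();print(o['eef_pos'],o['contact_force'],o['torque'],Rt(o).as_matrix().round(4).tolist())
C=np.zeros((600,800,3),np.uint8)
b=w['img'][:,:,::-1];C[:,:400]=cv2.resize(b[190:370,220:340],(400,600),interpolation=cv2.INTER_CUBIC)
p=proj(s,o['eef_pos']).astype(int);print(p)
x0,y0=p[0]-50,p[1]-60;print(x0,y0);C[:,400:]=cv2.resize(s['img'][y0:y0+150,x0:x0+100,::-1],(400,600),interpolation=cv2.INTER_CUBIC)
cv2.imwrite('pics/z3.png',C)
E
python3 go.py .42 -.18 .30 -16
```

```text
[0.51073597 0.20259725 0.29032348] [ 0.31211906  0.06357132 -2.6244325 ] [-0.03895521  0.03329709 -0.04175506] [[-1.0, -0.0082, 0.0009], [-0.0082, 1.0, 0.0007], [-0.0009, 0.0007, -1.0]]
[297 154]
247 94
t 3.85 pos [0.5107 0.2026 0.2903] F [ 0.31  0.06 -2.62] w 0.39139306774886595
shift [ 0.0939 -0.3818 -0.01  ] rot [ 0.05  0.04 16.47]
```

View pics/z3.png

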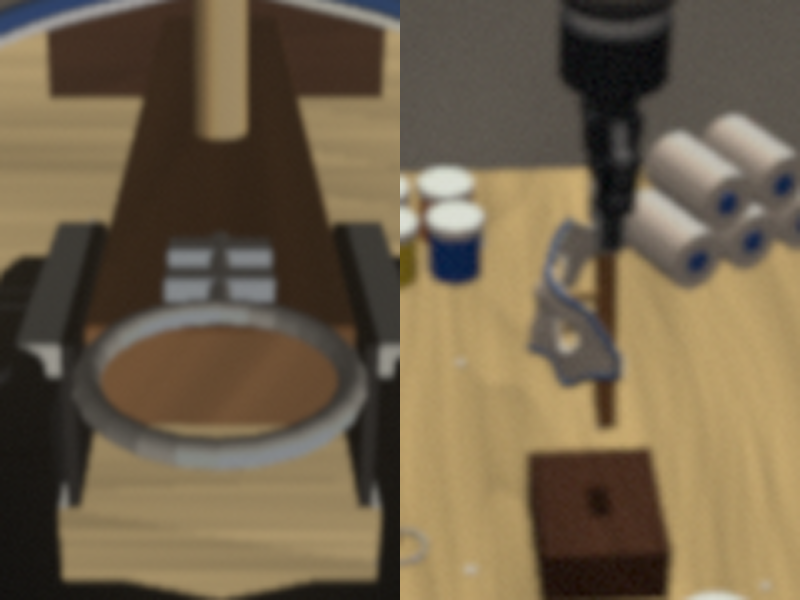

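The stick is held and clear of the block, with a load of 2.6 N. In the wrist picture the loop's outer ellipse spans columns 242.5–329.5 and rows 280.6–330.1. I'll locate the loop in the tool frame from that.

```bash
python3 - <<'E'
from h import *
w=load('w3.png');o=get_obs();r=Rt(o);f=w['camera_matrix'][0,0]
u=lambda x,y:(220+x*.3,190+y*.3)
c,d=ray(w,*u(220,384));fw=w['pose'][:3,2]
Z=f*.032/(290*.3);p=c+d*Z/(d@fw)
T=lambda p:(r.inv().apply(p-o['eef_pos'])*1000).round(1)
print('loop centre tool mm (by size)',T(p))
# loop extremes: top & bottom outer points, intersect with the camera at nominal plane x_tool=8.5
for n,q in [('top',(220,467)),('bot',(220,302)),('stick far edge',(220,425)),('near L',(85,328)),('near R',(355,328))]:
    c,d=ray(w,*u(*q));tx=r.as_matrix()[:,0];X=.0085 if n in('top','bot') else (-.007 if 'far' in n else .007)
    k=((o['eef_pos']-c)@tx+X)/(d@tx);print(n,T(c+d*k))
s=load('s3.png')
# stick in side view: edges below gripper
g=s['img'];
for uv in [(247+607/4-100,94+255/4),(247+606/4-100,94+425/4)]:
    c,d=ray(s,*uv);k=(o['eef_pos'][1]-c[1])/d[1];print('side stick',(c+d*k).round(4))
E
```

```text
loop centre tool mm (by size) [  6.9   0.6 -46.7]
top [  8.5   0.6 -63. ]
bot [  8.5   0.7 -31.5]
stick far edge [ -7.    0.7 -34.7]
near L [  7.  -15.6 -35.1]
near R [  7.   17.  -35.2]
side stick [0.515  0.2026 0.2782]
side stick [0.5206 0.2026 0.1247]
```

```bash
python3 - <<'E'
from h import *
w=load('w3.png');o=get_obs();r=Rt(o).as_matrix()
print(w['camera_matrix'][0,0]);P=w['pose']
# camera in tool frame
rel=np.eye(4);rel[:3,:3]=r.T@P[:3,:3];rel[:3,3]=r.T@(P[:3,3]-o['eef_pos'])
np.save('rel.npy',rel)
a=np.radians(-16.2);e=np.array([np.cos(a),np.sin(a),0]);n=np.array([-np.sin(a),np.cos(a),0]);seat=np.array([.507,-.209,.27])
T=np.c_[-e,n,[0,0,-1]]
for dx,dy,z in [(-.03,.12,.33),(-.03,.13,.36),(0,.13,.36),(-.04,.12,.30)]:
    tcp=seat*[1,1,0]+dx*e+dy*n+[0,0,z];M=np.eye(4);M[:3,:3]=T;M[:3,3]=tcp
    c=dict(pose=M@rel,camera_matrix=w['camera_matrix'])
    print(dx,dy,z,tcp.round(3),[proj(c,seat+q*e+[0,0,.008*(q!=0)]).round() for q in(-.015,0,.02)])
E
python3 go.py .514 -.093 .36 -16.2
```

```text
313.0406217201216
-0.03 0.12 0.33 [ 0.512 -0.085  0.33 ] [array([110., 251.]), array([119., 266.]), array([118., 296.])]
-0.03 0.13 0.36 [ 0.514 -0.076  0.36 ] [array([118., 235.]), array([126., 249.]), array([125., 276.])]
0 0.13 0.36 [ 0.543 -0.084  0.36 ] [array([111., 198.]), array([120., 214.]), array([119., 241.])]
-0.04 0.12 0.3 [ 0.502 -0.083  0.3  ] [array([ 87., 286.]), array([ 98., 301.]), array([ 97., 335.])]
t 3.85 pos [0.5107 0.2026 0.2903] F [ 0.31  0.06 -2.62] w 0.39139306774886595
shift [-0.0009 -0.2956 -0.0699] rot [ 0.05  0.04 16.67]
```

arm_command --commands '[0,-0.02,-0.04,0,0,0,0.2,-0.03,-0.287,-0.07,0,0,16.5,0.2,-0.03,-0.287,-0.07,0,0,16.5,0.2,-0.03,-0.287,-0.07,0,0,16.5,0.2,-0.03,-0.287,-0.07,0,0,16.5,0.2,-0.03,-0.287,-0.07,0,0,16.5,0.2,-0.03,-0.287,-0.07,0,0,16.5,0.2,-0.03,-0.287,-0.07,0,0,16.5,0.2]'

```text
t: 4.65
eef_pos: [0.5421, -0.0889, 0.3587]
tool_rot: [-0.001, 0.143, 0.99, -0.001]
contact_force: [-0.9, 0.2, -1.7]
gripper_width: 0.386
grasp_force: 51.1
```

arm_command --commands '[0,0,0,0,0,0,0.2,0,0,0,0,0,0,0.2]'

```text
t: 4.85
eef_pos: [0.5427, -0.0823, 0.3586]
tool_rot: [-0.001, 0.138, 0.99, 0.0]
contact_force: [-0.2, -0.2, -2.5]
gripper_width: 0.389
grasp_force: 51.1
```

```bash
python3 - <<'E'
from h import *
w=snap('wrist','w4.png')
E
python3 go.py .485 -.068 .36 -16.2
```

```text
t 4.9 pos [ 0.5429 -0.0823  0.3588] F [ 0.7   0.09 -2.75] w 0.382824049721032
shift [ 0.0596 -0.0021 -0.0011] rot [ 0.   -0.1   0.33]
```

arm_command --commands '[0.05,0,0,0,0,0,0.2,0.06,0,0,0,0,0,0.2,0.06,0,0,0,0,0,0.2,0.06,0,0,0,0,0,0.2]'

```text
t: 5.3
eef_pos: [0.486, -0.0669, 0.3601]
tool_rot: [0.001, 0.139, 0.99, 0.0]
contact_force: [0.8, -0.8, -3.1]
gripper_width: 0.384
grasp_force: 50.9
```

```bash
python3 - <<'E'
from h import *
b=snap('wrist','w5.png');a=load('w4.png')
C=np.zeros((600,800,3),np.uint8)
C[:,:400]=cv2.resize(a['img'][150:360,40:180,::-1],(400,600),interpolation=cv2.INTER_CUBIC)
C[:,400:]=cv2.resize(b['img'][200:410,40:180,::-1],(400,600),interpolation=cv2.INTER_CUBIC)
cv2.imwrite('pics/z5.png',C)
E
```

```text
(no output)
```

View pics/z5.png

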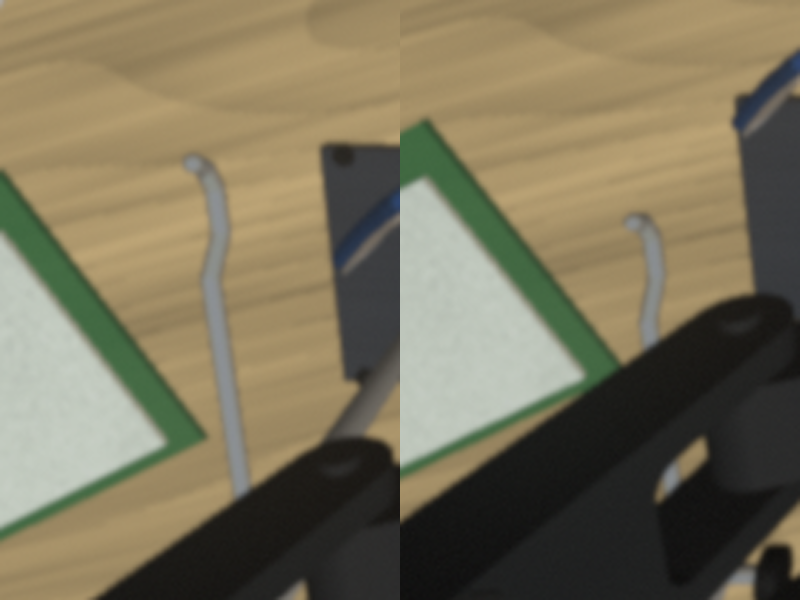

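In view A the hook tip is at crop (192,163), the bowl at (220,228) and the upper bend at (212,280). In view B they are at (235,222), (256,275) and (248,325). The hook is clear in both.

```bash
python3 - <<'E'
from h import *
a=load('w4.png');b=load('w5.png');s=load('side0.png');t=load('top0.png')
k=1/2.857
A=lambda x,y:(a,40+x*k,150+y*k); B=lambda x,y:(b,40+x*k,200+y*k)
for n,L in {'tip':[A(192,163),B(235,222)],'tip4':[A(192,163),B(235,222),(s,309.6,256),(t,397,178.2)],'bend':[A(212,280),B(248,325)],'bowl':[A(220,228),B(256,275)],'tipAside':[A(192,163),(s,309.6,256)],'bendAside':[A(212,280),(s,323,258.3)]}.items():
    p,e=tri(L);print(n,p.round(4),np.round(e,4))
# direction of the arm: points along arm at z=.278
print([onz(*A(*q),.278).round(4) for q in [(212,280),(240,490)]])
print('seat z via arm level, A only at known seat xy:')
E
```

```text
tip [ 0.4946 -0.2044  0.2806] [0.0003 0.0003]
tip4 [ 0.4951 -0.2056  0.2789] [0.0005 0.0003 0.0002 0.0001]
bend [ 0.5253 -0.2131  0.2818] [0.0003 0.0003]
bowl [ 0.5136 -0.2085  0.2759] [0.0001 0.0001]
tipAside [ 0.495  -0.2058  0.2791] [0.0003 0.0003]
bendAside [ 0.5253 -0.2146  0.279 ] [0.0008 0.0008]
[array([ 0.5263, -0.2154,  0.278 ]), array([ 0.5891, -0.2357,  0.278 ])]
seat z via arm level, A only at known seat xy:
```

```bash
python3 go.py .4445 -.1914 .36 -16.5
```

```text
t 5.35 pos [ 0.4863 -0.0672  0.3601] F [ 0.59 -0.18 -2.97] w 0.39047072491660245
shift [ 0.006  -0.1309  0.    ] rot [0.02 0.07 0.53]
```

arm_command --commands '[0.006,-0.05,0,0,0,0.5,0.2,0.006,-0.1,0,0,0,0.5,0.2,0.006,-0.131,0,0,0,0.5,0.2,0.006,-0.131,0.03,0,0,0.5,0.2,0.006,-0.131,0.07,0,0,0.5,0.2,0.006,-0.131,0.11,0,0,0.5,0.2,0.006,-0.131,0.129,0,0,0.5,0.2,0.006,-0.131,0.129,0,0,0.5,0.2]'

```text
t: 6.15
eef_pos: [0.4424, -0.1916, 0.2281]
tool_rot: [-0.003, 0.144, 0.99, -0.0]
contact_force: [-1.2, -0.7, -2.6]
gripper_width: 0.387
grasp_force: 51.2
```

arm_command --commands '[0,0,0,0,0,0,0.2,0,0,0,0,0,0,0.2]'

```text
t: 6.35
eef_pos: [0.445, -0.1924, 0.2322]
tool_rot: [0.001, 0.144, 0.99, -0.0]
contact_force: [1.4, -0.1, -3.0]
gripper_width: 0.391
grasp_force: 51.2
```

```bash
python3 go.py .4445 -.1914 .231 -16.5; python3 - <<'E'
from h import *
s=snap('side','s6.png');w=snap('wrist','w6.png');t=snap('top','t6.png')
C=np.zeros((600,800,3),np.uint8)
C[:300]=cv2.resize(s['img'][230:290,240:400,::-1],(800,300),interpolation=cv2.INTER_CUBIC)
C[300:,:400]=cv2.resize(w['img'][220:370,180:380,::-1],(400,300),interpolation=cv2.INTER_CUBIC)
C[300:,400:]=cv2.resize(t['img'][115:205,340:460,::-1],(400,300),interpolation=cv2.INTER_CUBIC)
cv2.imwrite('pics/z6.png',C)
E
```

```text
t 6.35 pos [ 0.445  -0.1924  0.2322] F [ 1.37 -0.13 -2.97] w 0.3910324255270606
shift [0.0008 0.0008 0.0012] rot [ 0.    0.17 -0.03]
```

View pics/z6.png

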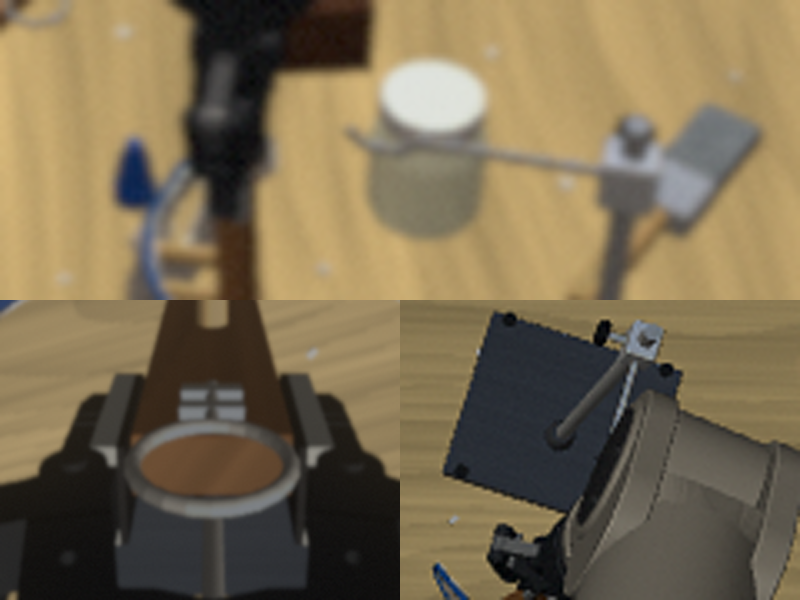

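Loop and post line up: wrist-crop columns are 211 and 213. The hook lies 60 mm ahead at loop height. Advancing slowly.

arm_command --commands '[-0.01,0.001,0.001,0,0,0,0.2,-0.02,0.001,0.001,0,0,0,0.2,-0.03,0.001,0.001,0,0,0,0.2,-0.038,0.001,0.001,0,0,0,0.2,-0.046,0.001,0.001,0,0,0,0.2,-0.052,0.001,0.001,0,0,0,0.2,-0.052,0.001,0.001,0,0,0,0.2,-0.052,0.001,0.001,0,0,0,0.2]'

```text
t: 7.3
eef_pos: [0.4934, -0.2058, 0.2295]
tool_rot: [-0.0, 0.144, 0.99, -0.0]
contact_force: [0.4, -0.7, -2.6]
gripper_width: 0.388
grasp_force: 51.2
```

```bash
python3 - <<'E'
from h import *
o=get_obs();print(o['eef_pos'],o['contact_force'])
s=snap('side','s7.png');w=snap('wrist','w7.png')
print(proj(w,[.495,-.2055,.2795]),proj(s,[.495,-.2055,.2795]))
p=o['eef_pos'];e=np.array([.959,-.284,0]);l=p-.0075*e+[0,0,.047];print('loop',l,(l-[.5094,-.21,.2715])@e,proj(w,l))
C=np.zeros((600,800,3),np.uint8)
C[:300]=cv2.resize(s['img'][230:290,240:400,::-1],(800,300),interpolation=cv2.INTER_CUBIC)
C[300:]=cv2.resize(w['img'][240:390,80:480,::-1],(800,300),interpolation=cv2.INTER_CUBIC)
cv2.imwrite('pics/z7.png',C)
E
```

```text
[ 0.49342024 -0.20579534  0.22950416] [ 0.37668676 -0.67744371 -2.56523798]
[288.60370088 342.40898281] [309.44028508 255.79813057]
loop [ 0.48622774 -0.20366534  0.27650416] -0.024021245405366255 [286.50142017 315.56967624]
```

View pics/z7.png

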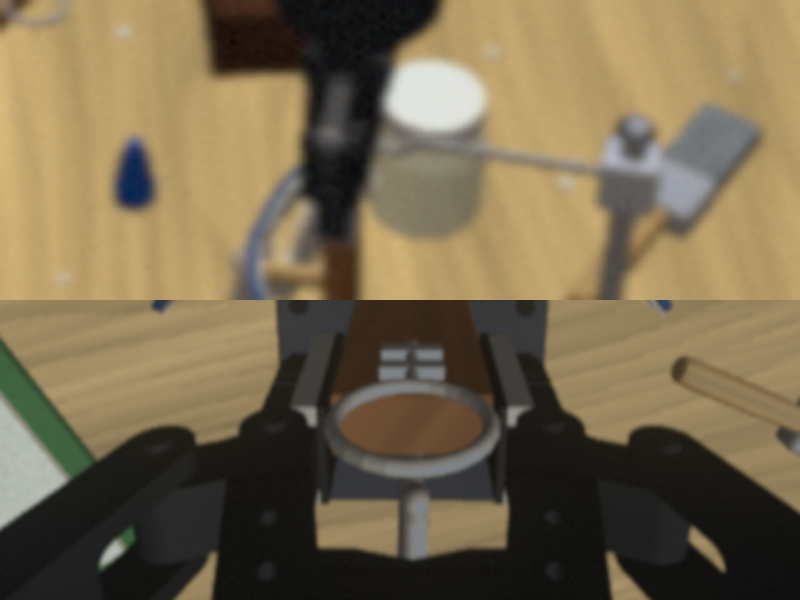

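The hook tip is visible straight behind the loop at wrist pixel (287,335), with the loop ellipse at rows 280–329 centred on column 286. The w3 measurement was taken while the arm was still settling, so I'll recompute the offsets from this steady view.

```bash
python3 - <<'E'
from h import *
w=load('w7.png');o=get_obs();r=Rt(o);f=w['camera_matrix'][0,0];print(o['eef_pos'])
T=lambda p:(r.inv().apply(p-o['eef_pos'])*1000).round(1)
print('cam in tool',T(w['pose'][:3,3]), 'w3',(np.load('rel.npy')[:3,3]*1000).round(1))
c,d=ray(w,286.2,304.5);Z=f*.032/87.5;print('by size',T(c+d*Z/(d@w['pose'][:3,2])))
for n,q,X in [('top',(286,329),.0085),('bot',(286,280),.0085),('near edge',(286,286+4),.007),('far',(286,319),-.007)]:
    c,d=ray(w,*q);tx=r.as_matrix()[:,0];k=((o['eef_pos']-c)@tx+X)/(d@tx);print(n,T(c+d*k))
c,d=ray(w,287,336)
for z in(.276,.278,.28,.282):print('tip if z',z,(c+d*(z-c[2])/d[2]).round(4))
E
```

```text
[ 0.49322903 -0.20571188  0.22960949]
cam in tool [  74.    -0.3 -142.9] w3 [  72.9    0.2 -146.8]
by size [  9.2  -0.1 -42.9]
top [  8.5  -0.2 -55.9]
bot [  8.5  -0.2 -23.3]
near edge [  7.   -0.2 -28.9]
far [ -7.   -0.2 -28.7]
tip if z 0.276 [ 0.4949 -0.206   0.276 ]
tip if z 0.278 [ 0.4934 -0.2056  0.278 ]
tip if z 0.28 [ 0.4919 -0.2052  0.28  ]
tip if z 0.282 [ 0.4904 -0.2047  0.282 ]
```

True offset is loop 41.5 mm behind the TCP, as nominal. The loop is about 10 mm short of the tip and slightly low, so I raise it 5 mm and then move in.

arm_command --commands '[0,0,-0.005,0,0,0,0.2,0,0,-0.005,0,0,0,0.2,-0.006,0,-0.005,0,0,0,0.2,-0.012,0,-0.005,0,0,0,0.2,-0.018,0,-0.005,0,0,0,0.2,-0.023,0,-0.005,0,0,0,0.2,-0.026,0,-0.005,0,0,0,0.2,-0.026,0,-0.005,0,0,0,0.2]'

```text
t: 8.2
eef_pos: [0.519, -0.2132, 0.2345]
tool_rot: [-0.0, 0.144, 0.99, -0.0]
contact_force: [-0.5, -0.2, -2.8]
gripper_width: 0.387
grasp_force: 51.2
```

arm_command --commands '[0,0,0,0,0,0,0.2,0,0,0,0,0,0,0.2]'

```text
t: 8.4
eef_pos: [0.5184, -0.2131, 0.2346]
tool_rot: [-0.0, 0.144, 0.99, 0.0]
contact_force: [-0.7, -0.1, -2.5]
gripper_width: 0.385
grasp_force: 51.2
```

```bash
python3 - <<'E'
from h import *
o=get_obs();print(o['eef_pos'],o['contact_force'],o['torque'])
w=snap('wrist','w8.png');s=snap('side','s8.png')
C=np.zeros((600,800,3),np.uint8)
C[:,:]=cv2.resize(w['img'][255:375,200:360,::-1],(800,600),interpolation=cv2.INTER_CUBIC)
C[:220,:250]=cv2.resize(s['img'][240:284,300:350,::-1],(250,220))
cv2.imwrite('pics/z8.png',C)
E
```

```text
[ 0.51835432 -0.21308605  0.23464297] [-0.71842611 -0.12344056 -2.4604019 ] [-0.0287652   0.01091308  0.01013172]
```

View pics/z8.png

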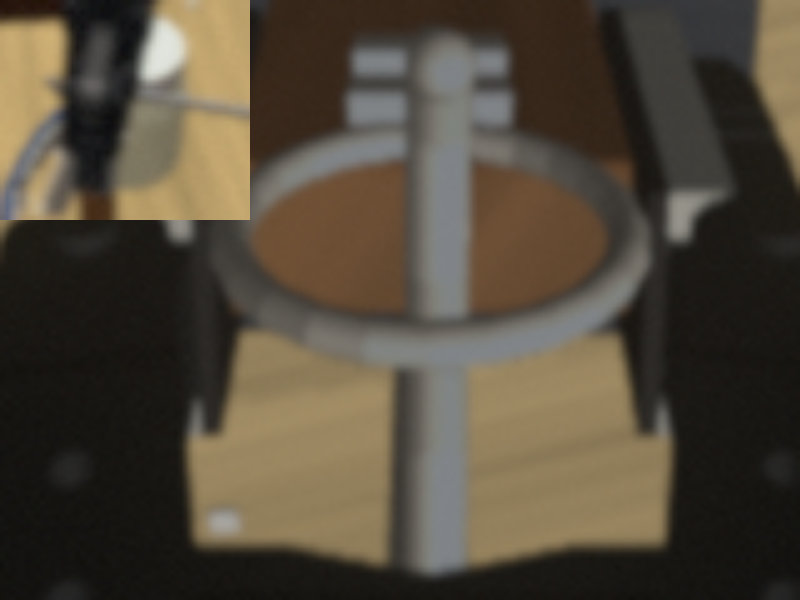

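The rod passes through the loop near its centre with the tip on the mask side, as intended. Lowering until it touches.

arm_command --commands '[0,0,0.004,0,0,0,0.2,0,0,0.007,0,0,0,0.2,0,0,0.01,0,0,0,0.2,0,0,0.012,0,0,0,0.2,0,0,0.013,0,0,0,0.2,0,0,0.013,0,0,0,0.2,0,0,0.013,0,0,0,0.2]'

```text
t: 9.2
eef_pos: [0.5187, -0.2131, 0.2217]
tool_rot: [0.0, 0.144, 0.99, 0.0]
contact_force: [0.2, 0.7, -2.2]
gripper_width: 0.389
grasp_force: 51.2
```

arm_command --commands '[0,0,0.001,0,0,0,0.2,0,0,0.001,0,0,0,0.2]'

```text
t: 9.4
eef_pos: [0.5186, -0.2131, 0.2206]
tool_rot: [-0.0, 0.144, 0.99, 0.0]
contact_force: [0.0, 0.5, -2.3]
gripper_width: 0.39
grasp_force: 51.2
```

arm_command --commands '[0,0,0.001,0,0,0,0.2,0,0,0.001,0,0,0,0.2]'

```text
t: 9.6
eef_pos: [0.5185, -0.2131, 0.2196]
tool_rot: [-0.0, 0.144, 0.99, 0.0]
contact_force: [0.7, 0.1, -2.6]
gripper_width: 0.384
grasp_force: 51.2
```

arm_command --commands '[0,0,0.0005,0,0,0,0.2,0,0,0.0005,0,0,0,0.2]'

```text
t: 9.8
eef_pos: [0.5185, -0.2131, 0.2191]
tool_rot: [-0.0, 0.144, 0.99, -0.0]
contact_force: [0.2, -0.6, -3.3]
gripper_width: 0.388
grasp_force: 51.2
```

arm_command --commands '[0,0,0.0005,0,0,0,0.2,0,0,0.0005,0,0,0,0.2]'

```text
t: 10.0
eef_pos: [0.5185, -0.2131, 0.2186]
tool_rot: [-0.0, 0.144, 0.99, 0.0]
contact_force: [-0.5, -0.8, -2.8]
gripper_width: 0.387
grasp_force: 51.2
```

arm_command --commands '[0,0,0.0005,0,0,0,0.2,0,0,0.0005,0,0,0,0.2]'

```text
t: 10.2
eef_pos: [0.5185, -0.2131, 0.2181]
tool_rot: [-0.0, 0.144, 0.99, 0.0]
contact_force: [-0.0, 0.6, -3.2]
gripper_width: 0.387
grasp_force: 51.2
```

arm_command --commands '[0,0,0.0005,0,0,0,0.2,0,0,0.0005,0,0,0,0.2]'

```text
t: 10.4
eef_pos: [0.5186, -0.2131, 0.2177]
tool_rot: [0.0, 0.144, 0.99, 0.0]
contact_force: [0.1, 0.5, -2.1]
gripper_width: 0.385
grasp_force: 51.3
```

arm_command --commands '[0,0,0.0004,0,0,0,0.2,0,0,0.0004,0,0,0,0.2]'

```text
t: 10.6
eef_pos: [0.5187, -0.2132, 0.2175]
tool_rot: [0.0, 0.144, 0.99, 0.0]
contact_force: [-0.2, -0.1, 0.4]
gripper_width: 0.392
grasp_force: 51.5
```

arm_command --commands '[0,0,0.0004,0,0,0,0.2,0,0,0.0004,0,0,0,0.2]'

```text
t: 10.8
eef_pos: [0.5188, -0.2132, 0.2173]
tool_rot: [0.0, 0.144, 0.99, 0.0]
contact_force: [-1.9, 1.4, 3.3]
gripper_width: 0.385
grasp_force: 51.9
```

arm_command --commands '[0,0,0.0004,0,0,0,0.2,0,0,0.0004,0,0,0,0.2]'

```text
t: 11.0
eef_pos: [0.5188, -0.2132, 0.2171]
tool_rot: [0.0, 0.144, 0.99, 0.0]
contact_force: [-1.9, 1.9, 6.2]
gripper_width: 0.393
grasp_force: 52.3
```

arm_command --commands '[0,0,0,0,0,0,0.2,0,0,0,0,0,0,0.2,0,0,0,0,0,0,0.2,0,0,0,0,0,0,0.2,0,0,0,0,0,0,0.2]'

```text
t: 11.5
eef_pos: [0.5188, -0.2132, 0.2171]
tool_rot: [0.0, 0.144, 0.99, 0.0]
contact_force: [-2.9, 0.9, 5.9]
gripper_width: 0.39
grasp_force: 52.3
```

arm_command --commands '[0,0,-0.0005,0,0,0,0.2,0,0,-0.0009,0,0,0,0.2,0,0,-0.0009,0,0,0,0.2,0,0,-0.0009,0,0,0,0.2]'

```text
t: 11.9
eef_pos: [0.5187, -0.2132, 0.2174]
tool_rot: [0.0, 0.144, 0.99, -0.0]
contact_force: [-1.5, -0.1, 2.2]
gripper_width: 0.392
grasp_force: 51.8
```

arm_command --commands '[0,0,-0.0005,0,0,0,0.2,0,0,-0.0005,0,0,0,0.2,0,0,-0.0005,0,0,0,0.2,0,0,-0.0005,0,0,0,0.2]' --force 20

```text
t: 12.3
eef_pos: [0.5185, -0.2131, 0.2177]
tool_rot: [-0.0, 0.144, 0.99, -0.0]
contact_force: [-0.7, -1.0, -1.8]
gripper_width: 0.385
grasp_force: 51.3
```

arm_command --commands '[0,0,0,0,0,0,0.4,0,0,0,0,0,0,0.42,0,0,0,0,0,0,0.44,0,0,0,0,0,0,0.46,0,0,0,0,0,0,0.5,0,0,0,0,0,0,0.55,0,0,0,0,0,0,0.65,0,0,0,0,0,0,0.65]'

```text
t: 13.1
eef_pos: [0.5186, -0.2131, 0.2179]
tool_rot: [0.0, 0.144, 0.99, 0.0]
contact_force: [-0.4, 0.5, -0.3]
gripper_width: 0.652
grasp_force: 0.0
```

arm_command --commands '[0,0,0,0,0,0,0.8,0,0,0,0,0,0,0.9,0,0,0,0,0,0,0.9,0,0,0,0,0,0,0.9,0,0,0,0,0,0,0.9,0,0,0,0,0,0,0.9]'

```text
t: 13.7
eef_pos: [0.5186, -0.2131, 0.2179]
tool_rot: [-0.0, 0.144, 0.99, 0.0]
contact_force: [0.7, -0.3, 1.0]
gripper_width: 0.899
grasp_force: 0.0
```

```bash
python3 - <<'E'
from h import *
o=get_obs();print(o['eef_pos'],o['contact_force'],o['gripper_width'])
a=snap('wrist','w9.png')['img'];b=load('w8.png')['img']
# hook/loop region: bright grey wire pixels bbox, and stick brown bbox
for i in(b,a):
    hsv=cv2.cvtColor(i,cv2.COLOR_RGB2HSV)
    m=((hsv[...,1]<60)&(hsv[...,2]>90)&(hsv[...,2]<200)).astype(np.uint8);m[:255]=0;m[375:]=0;m[:,:225]=0;m[:,345:]=0
    n,l,st,ce=cv2.connectedComponentsWithStats(m);k=1+st[1:,4].argmax();print(st[k],ce[k])
E
```

```text
[ 0.51857042 -0.21311174  0.21786662] [ 0.65422122 -0.30520692  0.99406029] 0.8989585132575119
[ 252  262   78  108 1857] [290.73236403 313.7996769 ]
[ 252  286   78   83 1510] [290.87417219 324.19271523]
```

arm_command --commands '[0,0,-0.01,0,0,0,0.9,0,0,-0.025,0,0,0,0.9,0,0,-0.05,0,0,0,0.9,0,0,-0.08,0,0,0,0.9,0,0,-0.11,0,0,0,0.9,0,0,-0.14,0,0,0,0.9,0,0,-0.16,0,0,0,0.9,0,0,-0.16,0,0,0,0.9]'

```text
t: 14.55
eef_pos: [0.5198, -0.214, 0.3818]
tool_rot: [0.003, 0.144, 0.99, -0.0]
contact_force: [0.2, -0.7, -0.4]
gripper_width: 0.9
grasp_force: 0.0
```

arm_command --commands '[0,0,0,0,0,0,0.9,0,0,0,0,0,0,0.9,0,0,0,0,0,0,0.9,0,0,0,0,0,0,0.9,0,0,0,0,0,0,0.9,0,0,0,0,0,0,0.9,0,0,0,0,0,0,0.9,0,0,0,0,0,0,0.9]'

```text
t: 15.35
eef_pos: [0.5186, -0.2131, 0.3778]
tool_rot: [-0.0, 0.144, 0.99, -0.0]
contact_force: [-0.4, 0.7, 0.0]
gripper_width: 0.898
grasp_force: 0.0
```

```bash
cat > still.py <<'E'
from h import *
o=get_obs();print(o['t'],o['eef_pos'],o['contact_force'])
S=[cv2.cvtColor(read_camera('side')['img'],cv2.COLOR_RGB2GRAY).astype(float)[230:330,270:370] for _ in range(12)]
print([round(np.abs(cv2.GaussianBlur(x-S[0],(0,0),2)).max(),1) for x in S[1:]])
c=snap('side','s10.png');hsv=cv2.cvtColor(c['img'],cv2.COLOR_RGB2HSV)
m=cv2.inRange(hsv,(100,90,40),(125,255,220));m[:230]=0;m[340:]=0
n,l,st,ce=cv2.connectedComponentsWithStats(m);print(st[1:][st[1:,4]>8].tolist(),ce[1:][st[1:,4]>8].round(1).tolist())
E
python3 still.py
```

```text
15.35 [ 0.51858868 -0.21311062  0.37784426] [-0.39477282  0.66498161  0.01042688]
[np.float64(2.8), np.float64(2.8), np.float64(3.4), np.float64(2.9), np.float64(3.1), np.float64(3.0), np.float64(2.7), np.float64(3.0), np.float64(2.6), np.float64(2.8), np.float64(2.9)]
[[264, 259, 6, 12, 50]] [[266.3, 265.3]]
```

arm_command --commands '[0,0,0,0,0,0,0.9,0,0,0,0,0,0,0.9,0,0,0,0,0,0,0.9,0,0,0,0,0,0,0.9,0,0,0,0,0,0,0.9,0,0,0,0,0,0,0.9,0,0,0,0,0,0,0.9,0,0,0,0,0,0,0.9]'

```text
t: 16.8
eef_pos: [0.5186, -0.2131, 0.3779]
tool_rot: [-0.0, 0.144, 0.99, 0.0]
contact_force: [0.2, 0.1, 0.3]
gripper_width: 0.899
grasp_force: 0.0
```

```bash
python3 still.py; python3 - <<'E'
from h import *
a=load('side0.png')['img'];c=load('s10.png')
for h in(.236,.2,.15,.1,.06):
    p=proj(c,[.518,-.2125,h]);y=int(round(p[1]));x=int(round(p[0]));print(h,p.round(1),'chg cols',(np.where(np.abs(c['img'][y,270:360].astype(int)-a[y,270:360]).sum(1)>60)[0]+270).tolist(),c['img'][y,x])
d=np.abs(c['img'].astype(int)-a).sum(2)>90;d[:230]=0
n,l,st,ce=cv2.connectedComponentsWithStats(d.astype(np.uint8));print(st[1:][st[1:,4]>15].tolist())
E
```

```text
16.8 [ 0.51858002 -0.21310239  0.37785783] [0.185047   0.13504535 0.32166946]
[np.float64(1.1), np.float64(1.2), np.float64(1.0), np.float64(1.4), np.float64(1.4), np.float64(1.1), np.float64(1.2), np.float64(1.1), np.float64(1.2), np.float64(1.3), np.float64(1.3)]
[[264, 259, 6, 12, 50]] [[266.3, 265.3]]
0.236 [318.8 271.3] chg cols [304, 305, 306, 307, 308, 309, 310, 311, 312, 313, 317, 318, 319, 320, 321] [131  91  52]
0.2 [317.8 282.3] chg cols [298, 299, 300, 301, 307, 308, 309, 310, 311, 312, 313, 314, 315, 316, 317, 318, 319, 320, 321] [72 47 26]
0.15 [316.4 296.8] chg cols [293, 294, 295, 296, 297, 298, 299, 300, 301, 302, 303, 304, 305, 306, 307, 308, 309, 310, 311, 312, 313, 314, 315, 316, 317, 318, 319] [69 44 21]
0.1 [315.2 310.7] chg cols [297, 298, 299, 300, 301, 302, 303, 304, 305, 306, 307, 308, 309, 310, 311, 312, 313, 314, 315, 316, 317] [74 49 27]
0.06 [314.2 321.3] chg cols [306, 307, 308, 309, 310, 311, 312, 313, 314, 315, 316] [79 55 34]
[[71, 230, 11, 13, 74], [82, 230, 32, 9, 216], [136, 230, 5, 6, 23], [316, 230, 11, 4, 39], [292, 264, 30, 63, 971]]
```

The mask hangs vertically and still on the hook, and the gripper is well clear. Handing in.

```bash
python3 -c "
from station import hand_in;print(hand_in())"
```

```text
the job is handed in; nothing more can be done
None
```

The smaller mask now hangs still by its loop in the hook's bowl, after a tug of about 6 N before I let go; the gripper was clear, nothing else was moved, and the job was handed in at about 17 s.

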